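# Build up the packing stand

## Task

Stack the two loose wooden boards on the board already on the packing stand: first the long one, square along it between the two end rods, then the short one lengthwise along the middle of the long one; the short one lies across the long one now, so lay it aside on free bench first. Nobody measured how high the pile is, so lower each board gently, still held, until you feel it touch what is below, and only then let go: never drop a board or press it down hard. Leave everything else where it is.

Things in the scene. Friction and masses are not known exactly. Their poses are not given: they have to be found in the camera images.
- stand: packing stand fixed to a bench: grey base 80 x 256 x 12 mm (own x, y, z), two columns, platform 60 x 216 mm. A board 50 x 200 x 30 mm screwed centrally on it along y is the pile so far, with a rubber sheet on top, its long sides open. Its height is NOT given: its upper face lies 95 to 150 mm above the bench (locked, does not yield to a light push). Origin: centre of the underside of the base, on the bench
- rod_a (a point): rubber cap (top, 190 mm above the bench) of the upright steel end rod of the stand at its -y end, 119 mm from its centre; 10 mm thick, cap 12 mm. A 200 mm board fits between the two rods with about 13 mm to spare at either end
- rod_b (a point): the same for the end rod at the stand's +y end
- strip (a point): fixed reference on the bench top, the middle of the strip along the front edge of the main bench, free but for bystanders: 85 mm deep in x (40 mm to the front edge, 45 mm to the 10 mm thick base plate of a pressing fixture), 290 mm long in y. The fixture, 0.3 m tall, stands on the plate from 0.13 m behind this point. The other places, right of it, are where the stand and the boards start
- long_mid (a point): centre (half-way up) of the long loose wooden board, 50 x 200 x 30 mm along its own x, y, z, about 0.35 kg; at the start it lies flat on a bench with the short board on top of it
- short_mid (a point): centre (half-way up) of the short loose wooden board, 45 x 85 x 22 mm along its own x, y, z, about 0.12 kg; at the start it lies loose across the long board
- long_board: the same long board; origin at the centre of its underside
- short_board: the same short board; origin at the centre of its underside
- bottle: a half-full clear water bottle, 64 mm across, 223 mm tall, standing; origin at the centre of its foot; a bystander
- jar: a clear screw jar with a blue lid, 65 mm across, 60 mm tall; origin at the centre of its foot; a bystander
- tape: a roll of masking tape lying flat, 73 mm across, 19 mm high; origin at the centre of its underside; a bystander
- case: a black oval case, 44 x 62 x 24 mm along its own x, y, z; origin at the centre of its underside; a bystander
- brush: a parts brush lying flat, 20 x 146 x 9 mm along its own x, y, z; origin at the centre of its underside; a bystander
- phone: a dark flat phone, 71 x 148 x 9 mm along its own x, y, z; origin at the centre of its underside; a bystander

How it is judged (in metres and radians):
On the way, in this order (a step that is already met when the one before it is completed fails the run):
1. the short board has been laid aside on a bench, flat and let go, clear of the long board and the stand (height (world z) of short_mid below 0.016 m and angle between short_mid's own z axis and vertical below 0.06 rad and contact force between short_board and the fingers below 0.05 N and contact force between short_board and long_board below 0.05 N and linear speed of short_board below 0.03 m/s), for 0.1 s.
2. the long board, still held, touches the pile, square on it (contact force between long_board and stand above 0.4 N and contact force between long_board and the fingers above 1 N and x of long_mid in the frame of stand between -0.012 and 0.012 m and y of long_mid in the frame of stand between -0.016 and 0.016 m and angle between the y axis of long_mid and the y axis of stand, either way round below 0.14 rad and angle between long_mid's own z axis and vertical below 0.06 rad), for 0.1 s.
3. the long board has been let go on the pile, square on it (contact force between long_board and stand above 1.5 N and contact force between long_board and the fingers below 0.05 N and x of long_mid in the frame of stand between -0.012 and 0.012 m and y of long_mid in the frame of stand between -0.016 and 0.016 m and angle between the y axis of long_mid and the y axis of stand, either way round below 0.14 rad and angle between long_mid's own z axis and vertical below 0.06 rad), for 0.1 s.
4. the short board, still held, touches the long board on the pile, lengthwise along its middle (contact force between short_board and long_board above 0.3 N and contact force between short_board and the fingers above 1 N and contact force between long_board and stand above 1.5 N and x of short_mid in the frame of long_mid between -0.014 and 0.014 m and y of short_mid in the frame of long_mid between -0.02 and 0.02 m and angle between the y axis of short_mid and the y axis of long_mid, either way round below 0.18 rad and angle between short_mid's own z axis and vertical below 0.06 rad), for 0.1 s.
At the end, for the whole second after the job is handed in: The long board rests flat on the pile on the stand, centred within 12 mm across and 16 mm along, parallel within 8 degrees; the short board rests flat on the long board, centred on it within 14 mm across and 20 mm along, parallel within 10 degrees; both let go and at rest (all of step 3 and x of short_mid in the frame of long_mid between -0.014 and 0.014 m and y of short_mid in the frame of long_mid between -0.02 and 0.02 m and angle between the y axis of short_mid and the y axis of long_mid, either way round below 0.18 rad and angle between short_mid's own z axis and vertical below 0.06 rad and contact force between short_board and long_board above 0.4 N and contact force between short_board and the fingers below 0.05 N and linear speed of each of short_board, long_board below 0.02 m/s); the robot touches nothing.
It fails at once if a board is dropped (falls freely through more than about 4 mm) ((contact force between long_board and anything else below 0.02 N and linear speed of long_board above 0.3 m/s) or (contact force between short_board and anything else below 0.02 N and linear speed of short_board above 0.3 m/s)).
It fails at once if a board is pressed down hard (contact force over 160 N) on the pile or on the other board (contact force between long_board and stand above 160 N or contact force between short_board and long_board above 160 N).
It fails at once if a bystander is shoved more than 25 mm (distance of any of bottle, jar, tape, case, brush, phone from where it was at the start of the episode above 0.025 m).
It also fails if it takes over 72 s, if anything falls off the work surface, if the arm or the gripper's body presses on something with over 40 N, if the wrist force passes 120 N, or if a joint passes its speed limit or range.

## Robot

A 6-joint arm with a two-finger parallel gripper is mounted at the origin on a cart in front of the work surface, level with it; the furniture and walls round the work are solid. World frame = base frame: x ahead of the robot, y to its left, z up, the work surface at z = 0. Lengths are in m, angles in degrees, forces in N, time in s.
With the tool pointing down it reaches from about 0.35 to 0.875 m from the base axis. Payload 4.2 kg.
Tool frame: the origin (TCP) lies where the fingers leave the gripper's body, on its centre line; the fingertips stand 70 mm ahead of it and the grasp point (between the pads) lies 51 mm ahead of it; z points along the fingers, y is the direction in which the jaws open and shut (so a half turn about z gives the same grasp; the last joint's range is limited). The gripper opens to 87 mm and grips with 3 to 60 N. Pads are 19 mm wide; open, the fingers measure 117 mm over their backs; the gripper's body (75 mm by 190 mm) begins 51 mm behind the grasp point.
Start: joints at [-62.475, 22.042, 0.453, 0, -68.411, -14.817], TCP at [0.138, -0.61, 0.292] pointing down, gripper open.
Joint ranges: [-179.83, 179.83], [-69.29, 118.12], [-61.27, 80.66], [-181.25, 117.63], [-171.15, -9.14], [-177.46, 177.46]. Speed limits (degrees/s): [159.86, 159.86, 180, 180, 180, 180].

## Interface

Orientations are given as a 3x3 rotation matrix whose columns are the frame's x, y, z axes.
In Python, from station import sense, capture, camera_model, finish_job gives the robot as it stands.
- The arm moves only by the shell command python3 -m inch 'ROWS'. ROWS is JSON, a list of rows, each an object with "hand": the closure, from 0 (fully open) to 1 (shut); "slide": the shift along the world's x, y, z in cm, a list of three; "yaw": the turn about the world's z in rad. A call has 1 to 10 rows; each row is the pose to reach, as a shift and turn from the pose commanded when the call began; what a row does not reach only later rows make up. A row lasts 1/8 s, in which the tool goes at most 62.5 mm and 10.7 degrees, less where a joint would pass 70% of its speed; a pose out of reach is approached as far as the arm can. A call with a gripper value outside its range is refused whole. The fingers move at their own pace and stop on an object; the grip force is fixed at half the most. Time passes only in rows, so rows that repeat a pose let the fingers close. It gives the time, the measured TCP pose, the force and the opening at its end, in the units of the state.
- sense(): the state, without advancing time (a new reading comes with each control period).
- capture(name): name is "scene" or "top" or "wrist"; returns the picture (400x640x3 uint8, blue, green, red); there is no depth.
- camera_model(name): a dict with "mtx" (3x3 intrinsics, pixels), "xyz" and "orientation" of the camera in the world; the wrist camera has in their place "tool_from_camera" (4x4, takes a point from camera to tool coordinates, whose origin is the TCP and whose axes are the flange's). Camera axes: x right, y up, looking along -z (the intrinsics and any distortion apply to the point x, -y, -z); pixel columns grow to the right and rows downward; lengths in m; the calibration is good to about 2 mm. The wrist camera is an equidistant fisheye: a pixel r from the principal point sees the ray r / f radians off the axis. A picture is of the moment at which its call begins: read the wrist's pose just before it. camera_model takes no time and is no camera call.
- finish_job(): hands the job in, once; it reports no verdict.
The state is a dict: "time_s": time; "joints": joint angles; "joint_velocities": joint speeds; "effort": joint torques, N m; "tcp_pos": TCP position; "ee_rot": TCP orientation; "wrist_force": force on the tool from outside, world axes, zero at the start; "moment": the same for the moment, N m; "gripper_width": opening from 0.0 (shut) to 1.0 (fully open).
Only numpy, scipy, OpenCV 4.12 (cv2) and the standard library are available. Lean on these libraries where they do the work, as an engineer would, in place of code of your own. Each camera call takes 0.05 s, during which the arm holds its last target. There are 200 camera calls.

## Working session

There is one attempt and no reset: what is moved stays moved. The work goes in short steps, Python scripts to look and compute and a shell command to move; the robot and the scene stay as the last step left them, time stands still between calls to the robot, and variables do not carry over. Pictures are saved under pics/ and viewed, about 8 in all and at most 12, crops included, and the job is handed in when it is done.

```bash
mkdir -p pics; ls; cat > h.py <<'E'
import numpy as np,cv2
from station import sense,capture,camera_model,finish_job
def ray(name,u,v,s=None):
    m=camera_model(name);K=np.array(m["mtx"],float)
    x=(u-K[0,2])/K[0,0];y=(v-K[1,2])/K[1,1]
    if name=="wrist":
        r=np.hypot(x,y);k=np.sin(r)/r if r>1e-9 else 1
        d=np.array([x*k,-y*k,-np.cos(r)])
        T=np.array(m["tool_from_camera"]);R=np.array(s["ee_rot"])
        return np.array(s["tcp_pos"])+R@T[:3,3],R@T[:3,:3]@d
    d=np.array([x,-y,-1.]);d/=np.linalg.norm(d)
    return np.array(m["xyz"],float),np.array(m["orientation"])@d
def atz(name,u,v,z,s=None):
    o,d=ray(name,u,v,s);return o+d*(z-o[2])/d[2]
def proj(name,P,s=None):
    m=camera_model(name);K=np.array(m["mtx"],float)
    if name=="wrist":
        T=np.array(m["tool_from_camera"]);R=np.array(s["ee_rot"])
        o=np.array(s["tcp_pos"])+R@T[:3,3];Q=R@T[:3,:3]
    else:o=np.array(m["xyz"]);Q=np.array(m["orientation"])
    c=Q.T@(np.array(P)-o);x,y,z=c[0],-c[1],-c[2]
    if name=="wrist":
        h=np.hypot(x,y);t=np.arctan2(h,z);x,y=x/h*t,y/h*t
    else:x,y=x/z,y/z
    return np.array([K[0,0]*x+K[0,2],K[1,1]*y+K[1,2]])
def tri(rays):
    A=np.zeros((3,3));b=np.zeros(3)
    for o,d in rays:
        d=d/np.linalg.norm(d);M=np.eye(3)-np.outer(d,d);A+=M;b+=M@o
    p=np.linalg.solve(A,b)
    return p,[float(np.linalg.norm((np.eye(3)-np.outer(d,d)/(d@d))@(p-o))) for o,d in rays]
E
python3 - <<'E'
from h import *
s=sense();print(s)
for n in("scene","top","wrist"):
    print(n,camera_model(n))
    cv2.imwrite(f"pics/{n}0.png",capture(n))
a=[cv2.imread(f"pics/{n}0.png") for n in("scene","top")]
cv2.imwrite("pics/st0.png",np.vstack(a)[:, :])
E
```

```text
pics
{'time_s': 0.0, 'joints': array([-6.24730694e+01,  2.20905349e+01,  3.79214087e-01, -2.99295099e-02,
       -6.84111546e+01, -1.48179955e+01]), 'joint_velocities': array([ 0.09494151,  0.03010439, -0.03120169, -0.03754154,  0.01942702,
       -0.04523596]), 'effort': array([ 1.43294223e-03, -3.90668535e+01,  1.87407517e+01,  4.21995789e+00,
        1.10582571e-02, -1.61040357e-04]), 'tcp_pos': array([ 0.13744   , -0.6092318 ,  0.29115553]), 'ee_rot': array([[-9.75542607e-01, -2.19809719e-01, -5.57165293e-04],
       [-2.19810411e-01,  9.75540306e-01,  2.12005019e-03],
       [ 7.75295633e-05,  2.19067002e-03, -9.99997597e-01]]), 'wrist_force': array([0.20649248, 0.48104689, 0.14253718]), 'moment': array([0.01385603, 0.01790046, 0.00786158]), 'gripper_width': 0.9992546273728163}
scene {'mtx': array([[480.49632725,   0.        , 317.17347788],
       [  0.        , 480.49632725, 194.76384226],
       [  0.        ,   0.        ,   1.        ]]), 'xyz': array([0.91511092, 0.6050537 , 1.462376  ]), 'orientation': array([[-0.83967215, -0.47909178,  0.25577677],
       [ 0.5430681 , -
[... 298 characters left out ...]
5e+00]), 'orientation': array([[ 0.01305361,  0.98747507, -0.15723419],
       [-0.9999098 ,  0.01338855,  0.00107124],
       [ 0.00316296,  0.15720603,  0.98756076]])}
wrist {'mtx': array([[309.70691629,   0.        , 317.32658414],
       [  0.        , 309.70691629, 194.39978101],
       [  0.        ,   0.        ,   1.        ]]), 'tool_from_camera': array([[-4.05936953e-04,  9.63393440e-01,  2.68091244e-01,
         7.24792118e-02],
       [ 9.99999882e-01,  3.19968558e-04,  3.64358395e-04,
        -6.60794735e-04],
       [ 2.65239719e-04,  2.68091361e-01, -9.63393456e-01,
        -9.13975473e-02],
       [ 0.00000000e+00,  0.00000000e+00,  0.00000000e+00,
         1.00000000e+00]])}
```

View pics/top0.png

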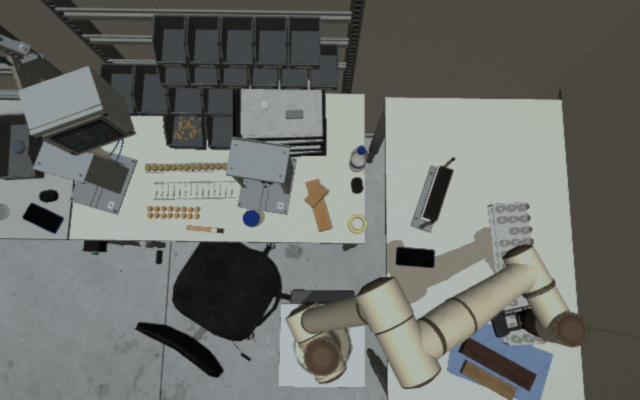

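View pics/scene0.png

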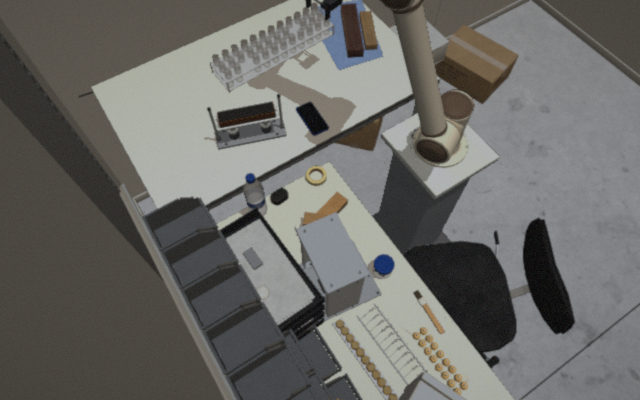

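```bash
python3 - <<'E'
from h import *
t=cv2.imread("pics/top0.png");s=cv2.imread("pics/scene0.png")
a=cv2.resize(t[140:270,200:460],None,fx=3,fy=3,interpolation=cv2.INTER_CUBIC)
cv2.imwrite("pics/c1.png",a)
b=cv2.resize(s[80:290,190:400],(600,600),interpolation=cv2.INTER_CUBIC)
cv2.imwrite("pics/c2.png",b)
for u,v in[(245,243),(365,243),(385,243),(250,218),(357,224),(357,186),(357,160),(415,257),(433,197),(318,205)]:print(u,v,atz("top",u,v,0).round(3))
E
```

```text
245 243 [0.374 0.299 0.   ]
365 243 [ 0.38  -0.164  0.   ]
385 243 [ 0.381 -0.242  0.   ]
250 218 [0.472 0.284 0.   ]
357 224 [ 0.454 -0.133  0.   ]
357 186 [ 0.605 -0.133  0.   ]
357 160 [ 0.71  -0.133  0.   ]
415 257 [ 0.329 -0.357  0.   ]
433 197 [ 0.565 -0.433  0.   ]
318 205 [0.527 0.02  0.   ]
```

View pics/c1.png

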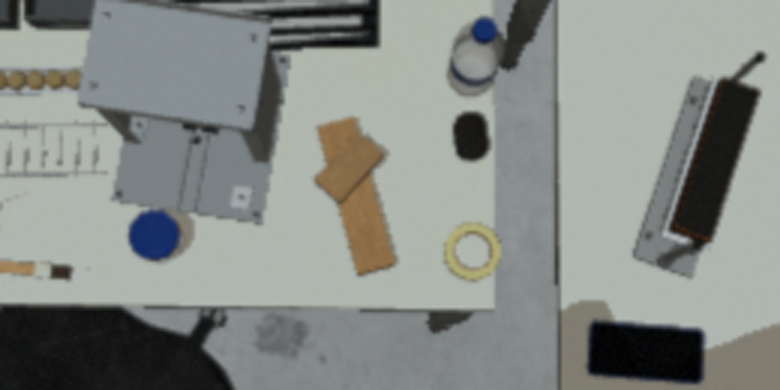

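View pics/c2.png

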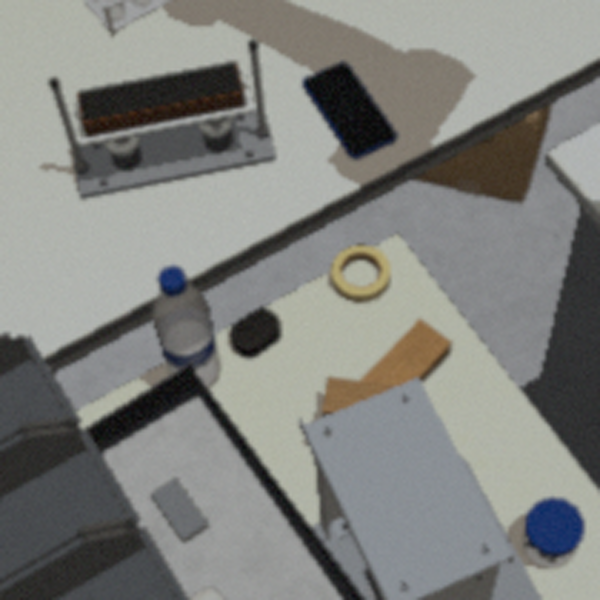

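```bash
python3 -m inch '[{"hand":0,"slide":[4,2,5],"yaw":0},{"hand":0,"slide":[9,5,10],"yaw":0},{"hand":0,"slide":[14,8,13],"yaw":0},{"hand":0,"slide":[19,11,15],"yaw":0},{"hand":0,"slide":[24,14,15],"yaw":0},{"hand":0,"slide":[29,17,15],"yaw":0},{"hand":0,"slide":[32,18,15],"yaw":0},{"hand":0,"slide":[32,18,15],"yaw":0},{"hand":0,"slide":[32,18,15],"yaw":0}]'
python3 - <<'E'
from h import *
import pickle
s=sense();im=capture("wrist");cv2.imwrite("pics/w1.png",im);pickle.dump(s,open("w1.pkl","wb"))
cv2.imwrite("pics/top1.png",capture("top"))
print(s["tcp_pos"],s["joints"])
E
python3 -m inch '[{"hand":0,"slide":[0,6,0],"yaw":0},{"hand":0,"slide":[0,12,0],"yaw":0},{"hand":0,"slide":[0,18,0],"yaw":0},{"hand":0,"slide":[0,24,0],"yaw":0},{"hand":0,"slide":[0,30,0],"yaw":0},{"hand":0,"slide":[0,35,0],"yaw":0},{"hand":0,"slide":[0,35,0],"yaw":0},{"hand":0,"slide":[0,35,0],"yaw":0}]'
python3 - <<'E'
from h import *
import pickle
s=sense();im=capture("wrist");cv2.imwrite("pics/w2.png",im);pickle.dump(s,open("w2.pkl","wb"))
print(s["tcp_pos"],s["joints"])
E
```

```text
time_s: 1.27
tcp_pos: [0.4573, -0.4297, 0.4418]
ee_rot: [[-0.975, -0.22, -0.001], [-0.22, 0.975, 0.0], [0.001, 0.001, -1.0]]
wrist_force: [-0.6, -0.2, -1.4]
gripper_width: 0.996
[ 0.45726753 -0.42972157  0.4418467 ] [-2.84643581e+01  1.91743885e+01  1.70580881e+01  8.46814371e-03
 -8.79443992e+01 -4.88227655e+01]
time_s: 2.38
tcp_pos: [0.4571, -0.0804, 0.4426]
ee_rot: [[-0.976, -0.219, 0.001], [-0.219, 0.976, -0.0], [-0.001, -0.0, -1.0]]
wrist_force: [0.5, -0.3, -0.6]
gripper_width: 0.999
[ 0.45707015 -0.08043244  0.44264115] [ 1.01687793e+01  1.64592766e+00 -4.60229735e+00  1.55880938e-02
 -8.37117103e+01 -8.75055680e+01]
```

View pics/w1.png

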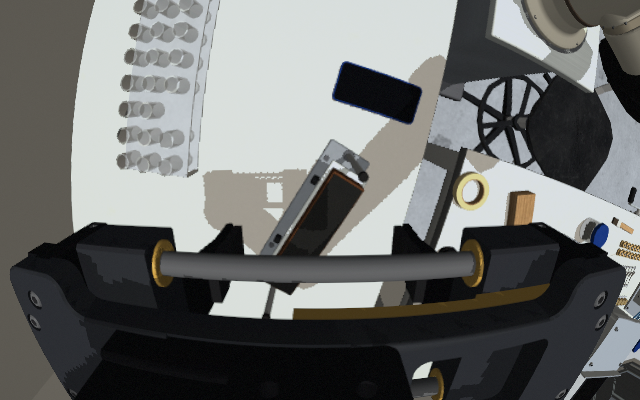

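View pics/w2.png

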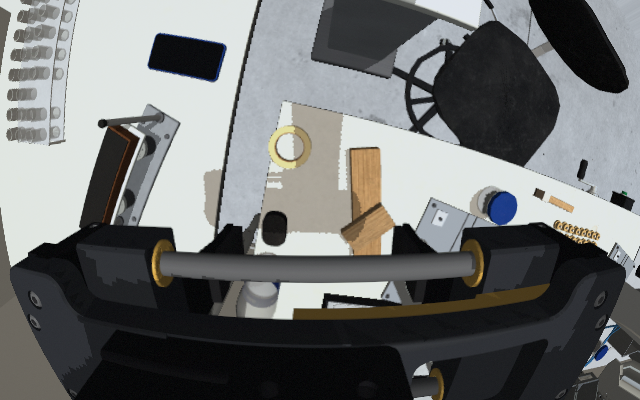

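```bash
python3 - <<'E'
from h import *
a=cv2.imread("pics/w2.png")[130:265,330:430];b=cv2.imread("pics/w1.png")[130:330,240:390]
a=cv2.resize(a,(400,540),interpolation=cv2.INTER_CUBIC);b=cv2.resize(b,(400,533),interpolation=cv2.INTER_CUBIC)
o=np.zeros((540,800,3),np.uint8);o[:,:400]=a;o[:533,400:]=b;cv2.imwrite("pics/c3.png",o)
# fixture top corners at z=.3 from crop c1
for x,y in[(80,103),(250,130),(272,15),(95,0)]:print(atz("top",200+x/3,140+y/3,.3).round(3))
for x,y in[(262,222),(288,55)]:print("plate",atz("top",200+x/3,140+y/3,.01).round(3))
for x,y in[(318,126),(356,118),(397,265),(358,275)]:print("long",atz("top",200+x/3,140+y/3,.03).round(3))
for x,y in[(352,135),(385,155),(340,202),(315,180)]:print("short",atz("top",200+x/3,140+y/3,.052).round(3))
for x,y in[(760,57),(702,243)]:print("rod",atz("top",200+x/3,140+y/3,.19).round(3))
E
```

```text
[0.577 0.314 0.3  ]
[0.549 0.13  0.3  ]
[0.678 0.109 0.3  ]
[0.693 0.304 0.3  ]
plate [0.488 0.138 0.01 ]
plate [0.711 0.109 0.01 ]
long [0.612 0.067 0.03 ]
long [0.623 0.018 0.03 ]
long [ 0.433 -0.037  0.03 ]
long [0.419 0.013 0.03 ]
short [0.596 0.023 0.052]
short [ 0.571 -0.02   0.052]
short [0.509 0.037 0.052]
short [0.537 0.069 0.052]
rod [ 0.668 -0.459  0.19 ]
rod [ 0.446 -0.384  0.19 ]
```

View pics/c3.png

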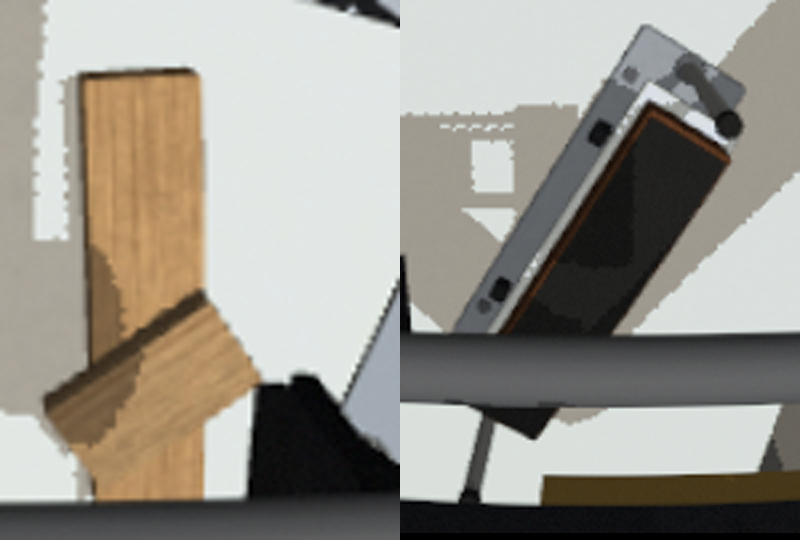

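```bash
cat >> h.py <<'E'
import pickle
def L(n):return pickle.load(open(n+".pkl","rb"))
E
python3 - <<'E'
from h import *
s=L("w2");t=lambda x,y:ray("top",200+x/3,140+y/3);sc=lambda x,y:ray("scene",190+x*.35,80+y*.35)
w=lambda x,y:ray("wrist",330+x/4,130+y/4,s)
W=[(204,302),(260,378),(98,476),(46,410)]
T=[(340,202),(315,180),(352,135),(385,155)]
for a,b in zip(W,T):
    p,e=tri([w(*a),t(*b)]);print("short",p.round(4),np.round(e,4),"at.052",atz("wrist",330+a[0]/4,130+a[1]/4,.052,s).round(4))
pts=np.array([atz("wrist",330+a/4,130+b/4,.052,s) for a,b in W]);print(pts.mean(0),[np.linalg.norm(pts[i]-pts[i-1]).round(4) for i in range(4)])
for a,b in[((80,74),(397,265)),((195,70),(358,275))]:
    p,e=tri([w(*a),t(*b)]);print("long",p.round(4),np.round(e,4),atz("wrist",330+a[0]/4,130+a[1]/4,.03,s).round(4))
s=L("w1");w1=lambda x,y:ray("wrist",240+(x-400)/2.667,130+y/2.667,s)
for a,b,c in[((727,123),(702,243),(252,45)),((470,493),(760,57),(55,85))]:
    for r in ([w1(*a),t(*b),sc(*c)],[w1(*a),t(*b)],[w1(*a),sc(*c)]):
        p,e=tri(r);print("rod",p.round(4),np.round(e,4))
# pile top: near corners; scene crop corners (80,90)far-left..., match
for a,b,c in[((650,105),(708,243),(245,98)),((730,158),(668,230),(238,64)),((535,438),(760,93),(80,97))]:
    try:
        p,e=tri([w1(*a),sc(*c)]);print("pile",p.round(4),np.round(e,4))
    except Exception as x:print(x)
E
```

```text
short [0.5084 0.0357 0.0661] [0.0012 0.0012] at.052 [0.5132 0.0393 0.052 ]
short [0.5352 0.0678 0.0673] [0.0007 0.0007] at.052 [0.5407 0.0729 0.052 ]
short [0.5998 0.0203 0.0449] [0.0034 0.0034] at.052 [0.5992 0.0163 0.052 ]
short [ 0.5651 -0.0185  0.0766] [0.0012 0.0012] at.052 [ 0.5738 -0.0134  0.052 ]
[0.55673187 0.02875875 0.052     ] [np.float64(0.0803), np.float64(0.0434), np.float64(0.0814), np.float64(0.039)]
long [ 0.4306 -0.036   0.0659] [0.0016 0.0016] [ 0.4357 -0.0313  0.03  ]
long [0.4202 0.0127 0.0395] [0.002 0.002] [0.4229 0.015  0.03  ]
rod [ 0.4467 -0.3807  0.1864] [0.002  0.0044 0.0033]
rod [ 0.4453 -0.3817  0.2004] [0.0001 0.0001]
rod [ 0.4469 -0.3782  0.1855] [0.0012 0.0012]
rod [ 0.6699 -0.458   0.1818] [0.0015 0.0033 0.0021]
rod [ 0.6681 -0.4581  0.1865] [0.002 0.002]
rod [ 0.6699 -0.4561  0.1817] [0.0006 0.0006]
pile [ 0.4616 -0.399   0.0728] [0.0069 0.0069]
pile [ 0.4678 -0.3715  0.1712] [0.0021 0.0021]
pile [ 0.6454 -0.4326  0.1623] [0.0066 0.0066]
```

```bash
python3 -m inch '[{"hand":0,"slide":[3,2,0],"yaw":-0.16},{"hand":0,"slide":[6,4,0],"yaw":-0.32},{"hand":0,"slide":[10,6,0],"yaw":-0.48},{"hand":0,"slide":[10,8,0],"yaw":-0.64},{"hand":0,"slide":[10,8,-4],"yaw":-0.8},{"hand":0,"slide":[10,8,-8],"yaw":-0.955},{"hand":0,"slide":[10,8,-8],"yaw":-0.955},{"hand":0,"slide":[10,8,-8],"yaw":-0.955},{"hand":0,"slide":[10,8,-8],"yaw":-0.955}]'
python3 - <<'E'
from h import *
s=sense();im=capture("wrist");cv2.imwrite("pics/w3.png",im);pickle.dump(s,open("w3.pkl","wb"))
cv2.imwrite("pics/c4.png",cv2.resize(im[50:260,220:500],None,fx=2.85,fy=2.85,interpolation=cv2.INTER_CUBIC))
E
```

```text
time_s: 3.55
tcp_pos: [0.5583, -0.0001, 0.3644]
ee_rot: [[-0.743, 0.669, 0.004], [0.669, 0.743, 0.001], [-0.003, 0.003, -1.0]]
wrist_force: [0.1, -0.1, 0.1]
gripper_width: 0.998
```

View pics/c4.png

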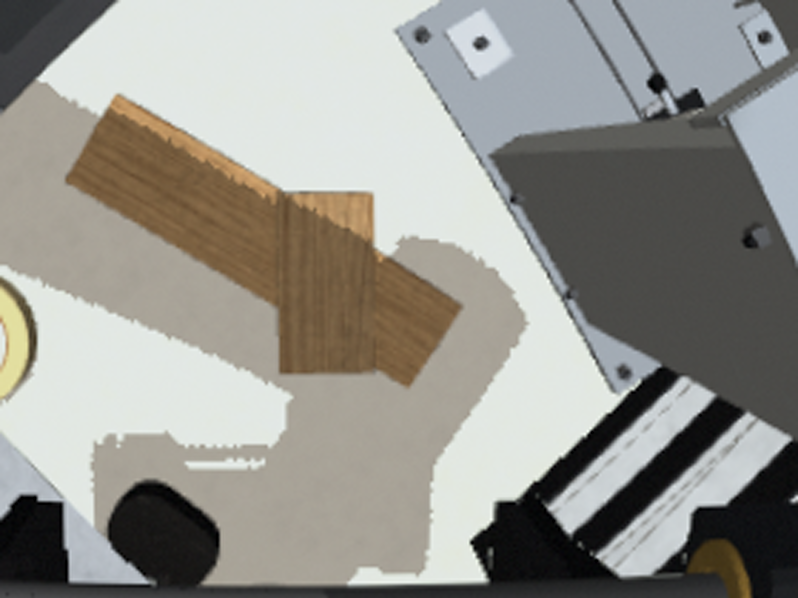

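```bash
python3 - <<'E'
from h import *
s=L("w3");s2=L("w2");f=lambda x,y:(220+x/2.85,50+y/2.85)
S=[(278,192),(279,374),(374,374),(373,192)];W=[(204,302),(260,378),(98,476),(46,410)]
for z in(.048,.052,.056):
    P=np.array([atz("wrist",*f(*a),z,s) for a in S]);print(z,P.mean(0).round(4),[np.linalg.norm(P[i]-P[i-1]).round(4) for i in range(4)])
P=np.array([atz("wrist",*f(*a),.052,s) for a in S]);d=P[1]-P[0]+P[2]-P[3];print("yaw",np.degrees(np.arctan2(d[1],d[0])),P.round(3))
M=[ray("wrist",*f(*a),s) for a in S]
print("mean corner order check",[ (proj("wrist",p,s2)-[330,130])*4 for p in P])
Lg=[(118,95),(68,182),(410,387),(460,305)]
P=np.array([atz("wrist",*f(*a),.03,s) for a in Lg]);print("long",P.round(4),P.mean(0),[np.linalg.norm(P[i]-P[i-1]).round(4) for i in range(4)])
d=P[2]-P[1]+P[3]-P[0];print(np.degrees(np.arctan2(d[1],d[0])))
for n,a,z in[("fixlow",(585,325),.01),("fixfront",(490,155),.01),("plate",(397,30),.01),("plate2",(618,392),.01),("ridge",(738,0),.3),("vert top",(720,118),.3)]:print(n,atz("wrist",*f(*a),z,s).round(3))
E
```

```text
0.048 [0.5599 0.0307 0.048 ] [np.float64(0.0436), np.float64(0.0858), np.float64(0.0453), np.float64(0.0861)]
0.052 [0.5594 0.0309 0.052 ] [np.float64(0.0432), np.float64(0.0849), np.float64(0.0448), np.float64(0.0853)]
0.056 [0.5588 0.0311 0.056 ] [np.float64(0.0428), np.float64(0.0841), np.float64(0.0444), np.float64(0.0845)]
yaw -41.13609995476588 [[ 0.513  0.043  0.052]
 [ 0.576 -0.014  0.052]
 [ 0.606  0.02   0.052]
 [ 0.542  0.075  0.052]]
mean corner order check [array([209.05278305, 302.70410103]), array([ 40.93440282, 415.01716111]), array([ 98.16756992, 491.67798032]), array([261.24818875, 380.56535535])]
long [[ 0.4262  0.018   0.03  ]
 [ 0.4402 -0.0286  0.03  ]
 [ 0.6292  0.0272  0.03  ]
 [ 0.614   0.0729  0.03  ]] [0.52740267 0.02237869 0.03      ] [np.float64(0.1956), np.float64(0.0487), np.float64(0.1971), np.float64(0.0481)]
16.38472943881085
fixlow [0.673 0.12  0.01 ]
fixfront [0.57  0.136 0.01 ]
plate [0.492 0.142 0.01 ]
plate2 [0.716 0.112 0.01 ]
ridge [0.535 0.139 0.3  ]
vert top [0.55 0.12 0.3 ]
```

```bash
python3 -m inch '[{"hand":0,"slide":[1,0.8,0],"yaw":0.015},{"hand":0,"slide":[1.95,1.5,0],"yaw":0.015},{"hand":0,"slide":[1.95,1.5,-5],"yaw":0.015},{"hand":0,"slide":[1.95,1.5,-10],"yaw":0.015},{"hand":0,"slide":[1.95,1.5,-15],"yaw":0.015},{"hand":0,"slide":[1.95,1.5,-19],"yaw":0.015},{"hand":0,"slide":[1.95,1.5,-22],"yaw":0.015},{"hand":0,"slide":[1.95,1.5,-24],"yaw":0.015},{"hand":0,"slide":[1.95,1.5,-25],"yaw":0.015},{"hand":0,"slide":[1.95,1.5,-25],"yaw":0.015}]'
python3 -m inch '[{"hand":0,"slide":[0,0,0],"yaw":0},{"hand":0,"slide":[0,0,0],"yaw":0}]'
```

```text
time_s: 4.85
tcp_pos: [0.5773, 0.0156, 0.1117]
ee_rot: [[-0.753, 0.658, -0.001], [0.658, 0.753, -0.0], [0.0, -0.001, -1.0]]
wrist_force: [0.5, 0.5, -0.1]
gripper_width: 0.999
time_s: 5.1
tcp_pos: [0.5775, 0.0155, 0.1132]
ee_rot: [[-0.753, 0.658, 0.002], [0.658, 0.753, 0.001], [-0.001, 0.002, -1.0]]
wrist_force: [-0.2, -0.0, 0.4]
gripper_width: 1.002
```

```bash
python3 -m inch '[{"hand":0,"slide":[0,0,-0.4],"yaw":0},{"hand":0,"slide":[0,0,-0.7],"yaw":0},{"hand":0,"slide":[0,0,-0.7],"yaw":0},{"hand":1,"slide":[0,0,-0.7],"yaw":0},{"hand":1,"slide":[0,0,-0.7],"yaw":0},{"hand":1,"slide":[0,0,-0.7],"yaw":0},{"hand":1,"slide":[0,0,-0.7],"yaw":0},{"hand":1,"slide":[0,0,-0.7],"yaw":0},{"hand":1,"slide":[0,0,-0.7],"yaw":0},{"hand":1,"slide":[0,0,-0.7],"yaw":0}]'
```

```text
time_s: 6.35
tcp_pos: [0.577, 0.0153, 0.1053]
ee_rot: [[-0.753, 0.658, -0.0], [0.658, 0.753, -0.0], [0.0, -0.0, -1.0]]
wrist_force: [0.1, 0.3, 0.8]
gripper_width: 0.51
```

```bash
python3 -m inch '[{"hand":1,"slide":[0,0,1],"yaw":0},{"hand":1,"slide":[0,0,4],"yaw":0},{"hand":1,"slide":[0,0,8],"yaw":0},{"hand":1,"slide":[0,0,13],"yaw":0},{"hand":1,"slide":[0,0,18],"yaw":0},{"hand":1,"slide":[0,0,23],"yaw":0},{"hand":1,"slide":[0,0,27],"yaw":0},{"hand":1,"slide":[1,-3,28],"yaw":-0.07},{"hand":1,"slide":[3,-7,28],"yaw":-0.15},{"hand":1,"slide":[5,-11,28],"yaw":-0.23}]'
python3 -m inch '[{"hand":1,"slide":[2,-4,0],"yaw":-0.1},{"hand":1,"slide":[4,-8,0],"yaw":-0.2},{"hand":1,"slide":[6,-12,0],"yaw":-0.3},{"hand":1,"slide":[8,-16,0],"yaw":-0.4},{"hand":1,"slide":[9.5,-20,0],"yaw":-0.45},{"hand":1,"slide":[11.3,-23,0],"yaw":-0.45},{"hand":1,"slide":[11.3,-24.5,0],"yaw":-0.45},{"hand":1,"slide":[11.3,-24.5,0],"yaw":-0.45},{"hand":1,"slide":[11.3,-24.5,0],"yaw":-0.45}]'
```

```text
time_s: 7.6
tcp_pos: [0.627, -0.0955, 0.3861]
ee_rot: [[-0.582, 0.813, 0.001], [0.813, 0.582, 0.001], [-0.0, 0.001, -1.0]]
wrist_force: [0.9, 0.6, -0.8]
gripper_width: 0.515
time_s: 8.72
tcp_pos: [0.7397, -0.3386, 0.3863]
ee_rot: [[-0.173, 0.985, 0.001], [0.985, 0.173, 0.0], [-0.0, 0.001, -1.0]]
wrist_force: [1.2, 0.5, -1.1]
gripper_width: 0.513
```

```bash
python3 -m inch '[{"hand":1,"slide":[0,0,-4],"yaw":0},{"hand":1,"slide":[0,0,-9],"yaw":0},{"hand":1,"slide":[0,0,-14],"yaw":0},{"hand":1,"slide":[0,0,-19],"yaw":0},{"hand":1,"slide":[0,0,-23],"yaw":0},{"hand":1,"slide":[0,0,-26],"yaw":0},{"hand":1,"slide":[0,0,-28],"yaw":0},{"hand":1,"slide":[0,0,-29.5],"yaw":0},{"hand":1,"slide":[0,0,-30],"yaw":0},{"hand":1,"slide":[0,0,-30],"yaw":0}]'
python3 -m inch '[{"hand":1,"slide":[0,0,-0.3],"yaw":0},{"hand":1,"slide":[0,0,-0.5],"yaw":0},{"hand":1,"slide":[0,0,-0.5],"yaw":0}]'
python3 -m inch '[{"hand":1,"slide":[0,0,-0.2],"yaw":0},{"hand":1,"slide":[0,0,-0.3],"yaw":0},{"hand":1,"slide":[0,0,-0.3],"yaw":0}]'
```

```text
time_s: 9.98
tcp_pos: [0.7403, -0.3397, 0.086]
ee_rot: [[-0.172, 0.985, 0.001], [0.985, 0.172, -0.0], [-0.001, 0.001, -1.0]]
wrist_force: [-0.6, 1.0, -2.6]
gripper_width: 0.514
time_s: 10.35
tcp_pos: [0.74, -0.3397, 0.0803]
ee_rot: [[-0.172, 0.985, -0.0], [0.985, 0.172, 0.0], [0.0, 0.0, -1.0]]
wrist_force: [-0.1, 0.1, -1.7]
gripper_width: 0.515
time_s: 10.72
tcp_pos: [0.74, -0.3396, 0.077]
ee_rot: [[-0.172, 0.985, -0.0], [0.985, 0.172, 0.0], [0.0, -0.0, -1.0]]
wrist_force: [0.4, -0.1, -0.9]
gripper_width: 0.513
```

```bash
for i in 1 2; do python3 -m inch '[{"hand":1,"slide":[0,0,-0.1],"yaw":0},{"hand":1,"slide":[0,0,-0.1],"yaw":0}]' | egrep 'tcp|force'; done
```

```text
tcp_pos: [0.74, -0.3396, 0.0761]
wrist_force: [0.6, 0.0, -1.4]
tcp_pos: [0.7401, -0.3397, 0.0754]
wrist_force: [0.0, -0.2, -1.3]
```

```bash
for i in 1 2 3; do python3 -m inch '[{"hand":1,"slide":[0,0,-0.1],"yaw":0},{"hand":1,"slide":[0,0,-0.1],"yaw":0}]' | egrep 'tcp|force'; done
```

```text
tcp_pos: [0.7401, -0.3397, 0.0754]
wrist_force: [-1.4, 0.8, 3.9]
tcp_pos: [0.7401, -0.3397, 0.0754]
wrist_force: [-4.2, 1.6, 6.9]
tcp_pos: [0.7401, -0.3396, 0.0753]
wrist_force: [-4.8, 2.2, 9.3]
```

```bash
python3 -m inch '[{"hand":1,"slide":[0,0,0.2],"yaw":0},{"hand":0,"slide":[0,0,0.2],"yaw":0},{"hand":0,"slide":[0,0,0.2],"yaw":0},{"hand":0,"slide":[0,0,0.2],"yaw":0},{"hand":0,"slide":[0,0,0.2],"yaw":0},{"hand":0,"slide":[0,0,0.2],"yaw":0},{"hand":0,"slide":[0,0,0.2],"yaw":0},{"hand":0,"slide":[0,0,3],"yaw":0},{"hand":0,"slide":[0,0,8],"yaw":0}]'
python3 -m inch '[{"hand":0,"slide":[0,0,5],"yaw":0},{"hand":0,"slide":[0,0,10],"yaw":0},{"hand":0,"slide":[0,0,15],"yaw":0},{"hand":0,"slide":[-2,4,20],"yaw":0.1},{"hand":0,"slide":[-5,9,25],"yaw":0.25},{"hand":0,"slide":[-8,14,28],"yaw":0.4},{"hand":0,"slide":[-11,18,28],"yaw":0.56},{"hand":0,"slide":[-14,22,28],"yaw":0.72},{"hand":0,"slide":[-16,26,28],"yaw":0.88},{"hand":0,"slide":[-17,28,28],"yaw":1.04}]'
python3 - <<'E'
from h import *
s=sense();print(s["joints"])
p=np.array([.5274,.0224]);print("cmd est",s["tcp_pos"],np.degrees(np.arctan2(s["ee_rot"][1,1],s["ee_rot"][0,1])))
E
```

```text
time_s: 13.1
tcp_pos: [0.7388, -0.3392, 0.1498]
ee_rot: [[-0.172, 0.985, -0.006], [0.985, 0.172, 0.002], [0.003, -0.006, -1.0]]
wrist_force: [0.1, -0.5, 0.6]
gripper_width: 1.0
time_s: 14.35
tcp_pos: [0.5685, -0.058, 0.4335]
ee_rot: [[-0.939, 0.344, 0.002], [0.344, 0.939, 0.001], [-0.002, 0.001, -1.0]]
wrist_force: [0.2, 0.1, 0.1]
gripper_width: 0.997
[ 1.04118574e+01  1.31276897e+01  7.62380423e+00 -1.44222812e-02
 -8.43780339e+01 -1.20519854e+02]
cmd est [ 0.56847556 -0.05795859  0.43347934] 69.89066488575453
```

```bash
python3 -m inch '[{"hand":0,"slide":[-1,2,0],"yaw":0.16},{"hand":0,"slide":[-2,4,0],"yaw":0.32},{"hand":0,"slide":[-4,6,0],"yaw":0.48},{"hand":0,"slide":[-5.1,7.8,-2],"yaw":0.637},{"hand":0,"slide":[-5.1,7.8,-6],"yaw":0.637},{"hand":0,"slide":[-5.1,7.8,-6],"yaw":0.637},{"hand":0,"slide":[-5.1,7.8,-6],"yaw":0.637}]'
python3 - <<'E'
from h import *
s=sense();im=capture("wrist");cv2.imwrite("pics/w4.png",im);pickle.dump(s,open("w4.pkl","wb"))
h=cv2.cvtColor(im,cv2.COLOR_BGR2HSV)
m=((h[...,0]>5)&(h[...,0]<22)&(h[...,1]>90)&(h[...,2]>50)).astype(np.uint8)
n,l,st,c=cv2.connectedComponentsWithStats(m)
for i in np.argsort(-st[1:,4])[:4]+1:print(st[i],c[i].round(1))
P=[(.4262,.018),(.4402,-.0286),(.6292,.0272),(.614,.0729)]
for p in P:
    q=proj("wrist",[*p,.03],s);print(q.round(1));cv2.circle(im,tuple(int(round(v)) for v in q),3,(0,0,255),1)
cv2.imwrite("pics/c5.png",cv2.resize(im[30:270,200:440],(600,600),interpolation=cv2.INTER_CUBIC))
print(s["tcp_pos"],np.degrees(np.arctan2(s["ee_rot"][1,1],s["ee_rot"][0,1])))
E
```

```text
time_s: 15.22
tcp_pos: [0.5197, 0.0182, 0.3739]
ee_rot: [[-0.961, -0.275, 0.003], [-0.275, 0.961, -0.0], [-0.002, -0.001, -1.0]]
wrist_force: [0.3, 0.0, 1.1]
gripper_width: 0.996
[ 302   96   35  134 4502] [319.4 161.7]
[ 293  283  257   37 2948] [423.6 305.9]
[151 239  23  48 558] [160.1 262.5]
[461 239  23  48 558] [474.4 262.7]
[336.6  97.5]
[301.5  97.9]
[304.  231.3]
[335.7 230.1]
[0.51973837 0.018157   0.37391791] 105.97010751010087
```

View pics/c5.png

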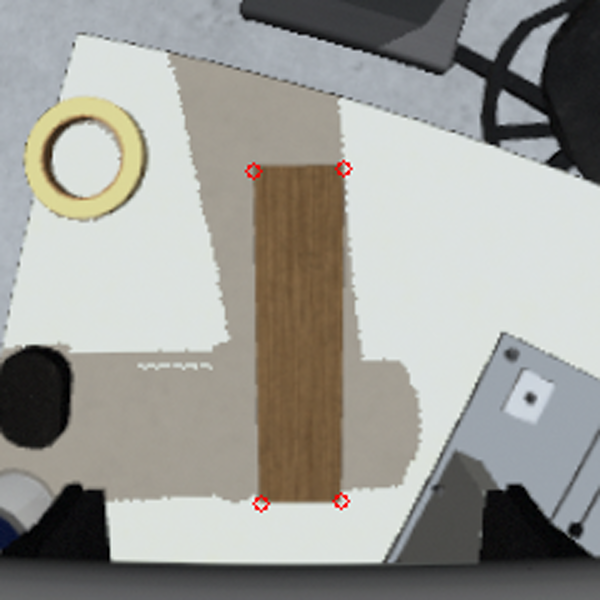

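```bash
python3 - <<'E'
from h import *
s=L("w4");P=np.array([atz("wrist",200+a/2.5,30+b/2.5,.03,s) for a,b in[(254,165),(344,165),(341,500),(258,501)]])
print(P.mean(0),[np.linalg.norm(P[i]-P[i-1]).round(4) for i in range(4)]);d=P[2]-P[1]+P[3]-P[0];print(np.degrees(np.arctan2(d[1],d[0])))
E
```

```text
[0.52577249 0.022235   0.03      ] [np.float64(0.1982), np.float64(0.0498), np.float64(0.1976), np.float64(0.0504)]
16.120159697541354
```

```bash
python3 -m inch '[{"hand":0,"slide":[-0.2,0.15,-4],"yaw":0},{"hand":0,"slide":[-0.2,0.15,-9],"yaw":0},{"hand":0,"slide":[-0.2,0.15,-14],"yaw":0},{"hand":0,"slide":[-0.2,0.15,-19],"yaw":0},{"hand":0,"slide":[-0.2,0.15,-23],"yaw":0},{"hand":0,"slide":[-0.2,0.15,-26],"yaw":0},{"hand":0,"slide":[-0.2,0.15,-28.5],"yaw":0},{"hand":0,"slide":[-0.2,0.15,-29.5],"yaw":0},{"hand":0,"slide":[-0.2,0.15,-29.8],"yaw":0},{"hand":0,"slide":[-0.2,0.15,-29.8],"yaw":0}]'
python3 -m inch '[{"hand":1,"slide":[0,0,0],"yaw":0},{"hand":1,"slide":[0,0,0],"yaw":0},{"hand":1,"slide":[0,0,0],"yaw":0},{"hand":1,"slide":[0,0,0],"yaw":0},{"hand":1,"slide":[0,0,0],"yaw":0},{"hand":1,"slide":[0,0,0],"yaw":0},{"hand":1,"slide":[0,0,0],"yaw":0}]'
```

```text
time_s: 16.52
tcp_pos: [0.5179, 0.02, 0.0752]
ee_rot: [[-0.961, -0.275, 0.002], [-0.275, 0.961, 0.001], [-0.002, -0.0, -1.0]]
wrist_force: [0.0, 0.7, -0.2]
gripper_width: 1.005
time_s: 17.4
tcp_pos: [0.517, 0.0199, 0.0743]
ee_rot: [[-0.961, -0.275, -0.0], [-0.275, 0.961, -0.0], [0.0, -0.0, -1.0]]
wrist_force: [-0.6, 0.0, 1.6]
gripper_width: 0.573
```

```bash
python3 -m inch '[{"hand":1,"slide":[0,0,0.5],"yaw":0},{"hand":1,"slide":[0,0,2],"yaw":0},{"hand":1,"slide":[0,0,5],"yaw":0},{"hand":1,"slide":[0,0,9],"yaw":0},{"hand":1,"slide":[0,0,13],"yaw":0},{"hand":1,"slide":[0,0,17],"yaw":0},{"hand":1,"slide":[0,0,21],"yaw":0},{"hand":1,"slide":[0,0,24],"yaw":0},{"hand":1,"slide":[0,-1,25],"yaw":0},{"hand":1,"slide":[0,-3,25],"yaw":0}]'
python3 -m inch '[{"hand":1,"slide":[0,-4,0],"yaw":-0.07},{"hand":1,"slide":[0,-8,0],"yaw":-0.15},{"hand":1,"slide":[0,-12.5,0],"yaw":-0.25},{"hand":1,"slide":[0,-17,0],"yaw":-0.35},{"hand":1,"slide":[1,-21.5,0],"yaw":-0.45},{"hand":1,"slide":[1.5,-26,0],"yaw":-0.55},{"hand":1,"slide":[2,-30.5,0],"yaw":-0.611},{"hand":1,"slide":[2.5,-34.5,0],"yaw":-0.611},{"hand":1,"slide":[3,-38,0],"yaw":-0.611},{"hand":1,"slide":[3.2,-40,0],"yaw":-0.611}]'
python3 -m inch '[{"hand":1,"slide":[0,-0.5,0],"yaw":0},{"hand":1,"slide":[0,-0.5,0],"yaw":0},{"hand":1,"slide":[0,-0.5,0],"yaw":0}]'
python3 - <<'E'
from h import *
s=L("w1");c=np.array([.5575,-.4185]);a=np.radians(-19);y=np.array([np.cos(a),np.sin(a)]);x=np.array([y[1],-y[0]])
for px in[(333.75,169.4),(363.75,189.25),(290.6,294.2)]:
    for z in(.1,.115,.13,.145):
        p=atz("wrist",*px,z,s)[:2]-c;print(px,z,"across",(p@x).round(4),"along",(p@y).round(4))
s=sense();pickle.dump(s,open("w5.pkl","wb"));im=capture("wrist");cv2.imwrite("pics/w5.png",im);cv2.imwrite("pics/top5.png",capture("top"))
sc=capture("scene");cv2.imwrite("pics/scene5.png",sc)
o=np.hstack([cv2.resize(im[60:300,170:490],(480,360)),cv2.resize(sc[80:180,190:280],(324,360),interpolation=cv2.INTER_CUBIC)])[:,:800]
cv2.imwrite("pics/c6.png",o)
print(s["tcp_pos"],np.degrees(np.arctan2(s["ee_rot"][1,1],s["ee_rot"][0,1])))
E
```

```text
time_s: 18.65
tcp_pos: [0.5165, -0.0105, 0.3245]
ee_rot: [[-0.961, -0.276, 0.0], [-0.276, 0.961, 0.001], [-0.0, 0.001, -1.0]]
wrist_force: [0.4, -0.2, -4.3]
gripper_width: 0.571
time_s: 19.9
tcp_pos: [0.5478, -0.4121, 0.3216]
ee_rot: [[-0.945, 0.328, -0.004], [0.328, 0.945, 0.003], [0.005, 0.001, -1.0]]
wrist_force: [0.1, -0.1, -4.3]
gripper_width: 0.573
time_s: 20.27
tcp_pos: [0.5489, -0.4143, 0.3242]
ee_rot: [[-0.946, 0.325, -0.0], [0.325, 0.946, 0.001], [0.001, 0.0, -1.0]]
wrist_force: [-0.4, -0.2, -3.9]
gripper_width: 0.569
(333.75, 169.4) 0.1 across 0.0175 along -0.094
(333.75, 169.4) 0.115 across 0.0197 along -0.096
(333.75, 169.4) 0.13 across 0.0219 along -0.0981
(333.75, 169.4) 0.145 across 0.0241 along -0.1001
(363.75, 189.25) 0.1 across -0.0355 along -0.0924
(363.75, 189.25) 0.115 across -0.0314 along -0.0945
(363.75, 189.25) 0.13 across -0.0274 along -0.0966
(363.75, 189.25) 0.145 across -0.0233 along -0.0986
(290.6, 294.2) 0.1 across -0.0347 along 0.1195
(290.6, 294.2) 0.115 across -0.0306 along 0.1101
(290.6, 294.2) 0.13 across -0.0266 along 0.1007
(290.6, 294.2) 0.145 across -0.0226 along 0.0913
[ 0.54885244 -0.4143325   0.32417654] 71.0100753889056
```

View pics/c6.png

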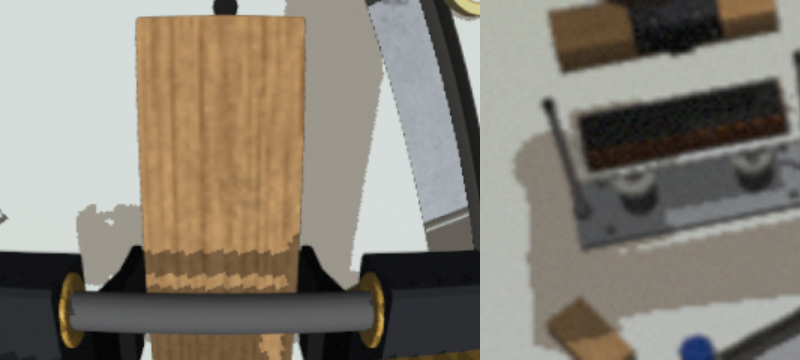

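```bash
python3 -m inch '[{"hand":1,"slide":[0,0,-1.5],"yaw":0},{"hand":1,"slide":[0,0,-3.5],"yaw":0},{"hand":1,"slide":[0,0,-5.5],"yaw":0},{"hand":1,"slide":[0,0,-7.2],"yaw":0},{"hand":1,"slide":[0,0,-8.2],"yaw":0},{"hand":1,"slide":[0,0,-8.7],"yaw":0},{"hand":1,"slide":[0,0,-8.7],"yaw":0},{"hand":1,"slide":[0,0,-8.7],"yaw":0}]'
for i in 1 2 3; do python3 -m inch '[{"hand":1,"slide":[0,0,-0.2],"yaw":0},{"hand":1,"slide":[0,0,-0.2],"yaw":0}]' | egrep 'tcp|force'; done
```

```text
time_s: 21.42
tcp_pos: [0.5493, -0.4154, 0.2382]
ee_rot: [[-0.945, 0.326, 0.001], [0.326, 0.945, -0.001], [-0.002, -0.0, -1.0]]
wrist_force: [0.2, -0.1, -4.2]
gripper_width: 0.574
tcp_pos: [0.5489, -0.4151, 0.2353]
wrist_force: [-0.4, -0.6, -4.9]
tcp_pos: [0.5489, -0.4151, 0.233]
wrist_force: [0.1, -0.2, -3.8]
tcp_pos: [0.5489, -0.4151, 0.2309]
wrist_force: [-0.3, -0.2, -3.5]
```

```bash
for i in 1 2 3 4 5; do python3 -m inch '[{"hand":1,"slide":[0,0,-0.2],"yaw":0},{"hand":1,"slide":[0,0,-0.2],"yaw":0}]' | egrep 'tcp|force'; done
```

```text
tcp_pos: [0.5489, -0.4151, 0.229]
wrist_force: [-0.6, -0.4, -4.3]
tcp_pos: [0.5489, -0.4151, 0.227]
wrist_force: [-0.5, -0.5, -4.4]
tcp_pos: [0.5489, -0.4151, 0.225]
wrist_force: [-0.0, -0.1, -4.0]
tcp_pos: [0.5489, -0.4151, 0.223]
wrist_force: [-0.5, 0.7, -3.9]
tcp_pos: [0.5489, -0.4151, 0.221]
wrist_force: [-0.6, -0.0, -3.7]
```

```bash
for i in 1 2 3; do python3 -m inch '[{"hand":1,"slide":[0,0,-0.2],"yaw":0},{"hand":1,"slide":[0,0,-0.2],"yaw":0}]' | egrep 'tcp|force'; done
```

```text
tcp_pos: [0.5489, -0.4151, 0.219]
wrist_force: [0.2, 0.0, -4.4]
tcp_pos: [0.5489, -0.4151, 0.2169]
wrist_force: [0.3, 0.8, -3.4]
tcp_pos: [0.5489, -0.4151, 0.215]
wrist_force: [0.5, 0.5, -3.7]
```

```bash
for i in 1 2 3; do python3 -m inch '[{"hand":1,"slide":[0,0,-0.15],"yaw":0},{"hand":1,"slide":[0,0,-0.15],"yaw":0}]' | egrep 'tcp|force'; done
```

```text
tcp_pos: [0.5489, -0.4151, 0.2136]
wrist_force: [-0.3, 0.1, -4.7]
tcp_pos: [0.5489, -0.4151, 0.2121]
wrist_force: [0.6, 0.2, -4.1]
tcp_pos: [0.5489, -0.4151, 0.2105]
wrist_force: [0.6, 0.2, -3.6]
```

```bash
for i in 1 2 3; do python3 -m inch '[{"hand":1,"slide":[0,0,-0.15],"yaw":0},{"hand":1,"slide":[0,0,-0.15],"yaw":0}]' | egrep 'time|tcp|force'; done
```

```text
time_s: 25.18
tcp_pos: [0.5491, -0.4152, 0.2101]
wrist_force: [-1.4, 1.3, 0.3]
time_s: 25.42
tcp_pos: [0.5491, -0.4152, 0.2101]
wrist_force: [-2.4, 2.8, 4.9]
time_s: 25.68
tcp_pos: [0.5491, -0.4152, 0.2101]
wrist_force: [-3.8, 4.1, 10.1]
```

```bash
python3 -m inch '[{"hand":1,"slide":[0,0,0.1],"yaw":0},{"hand":1,"slide":[0,0,0.2],"yaw":0},{"hand":0,"slide":[0,0,0.2],"yaw":0},{"hand":0,"slide":[0,0,0.2],"yaw":0},{"hand":0,"slide":[0,0,0.2],"yaw":0},{"hand":0,"slide":[0,0,0.2],"yaw":0},{"hand":0,"slide":[0,0,0.2],"yaw":0},{"hand":0,"slide":[0,0,0.2],"yaw":0}]'
python3 -m inch '[{"hand":0,"slide":[0,0,1],"yaw":0},{"hand":0,"slide":[0,0,3],"yaw":0},{"hand":0,"slide":[0,0,6],"yaw":0},{"hand":0,"slide":[0,0,10],"yaw":0},{"hand":0,"slide":[0,0,14],"yaw":0},{"hand":0,"slide":[4,1.5,18],"yaw":-0.15},{"hand":0,"slide":[8,3,20],"yaw":-0.3},{"hand":0,"slide":[12,5,20],"yaw":-0.45},{"hand":0,"slide":[16,7,20],"yaw":-0.6},{"hand":0,"slide":[17,8,20],"yaw":-0.75}]'
python3 -m inch '[{"hand":0,"slide":[1,1,0],"yaw":-0.16},{"hand":0,"slide":[1,1,0],"yaw":-0.31},{"hand":0,"slide":[1,1,0],"yaw":-0.31},{"hand":0,"slide":[1,1,0],"yaw":-0.31}]'
python3 - <<'E'
from h import *
s=sense();pickle.dump(s,open("w6.pkl","wb"));im=capture("wrist");cv2.imwrite("pics/w6.png",im);top=capture("top");cv2.imwrite("pics/top6.png",top)
a=cv2.resize(im[20:270,180:500],(512,400),interpolation=cv2.INTER_CUBIC)
b=cv2.resize(top[120:240,380:466],(287,400),interpolation=cv2.INTER_CUBIC)
cv2.imwrite("pics/c7.png",np.hstack([a,b]));print(s["tcp_pos"],s["joints"],np.degrees(np.arctan2(s["ee_rot"][1,1],s["ee_rot"][0,1])))
E
```

```text
time_s: 26.68
tcp_pos: [0.549, -0.4152, 0.2082]
ee_rot: [[-0.945, 0.326, 0.0], [0.326, 0.945, -0.0], [-0.0, 0.0, -1.0]]
wrist_force: [-0.6, 1.3, 0.8]
gripper_width: 0.996
time_s: 27.92
tcp_pos: [0.7213, -0.3333, 0.4067]
ee_rot: [[-0.467, 0.884, -0.001], [0.884, 0.467, 0.001], [0.001, -0.001, -1.0]]
wrist_force: [-1.0, -1.0, -0.2]
gripper_width: 1.003
time_s: 28.42
tcp_pos: [0.7288, -0.3254, 0.4089]
ee_rot: [[-0.179, 0.984, 0.001], [0.984, 0.179, -0.0], [-0.0, 0.001, -1.0]]
wrist_force: [0.4, -0.2, 0.3]
gripper_width: 0.995
[ 0.72876188 -0.32537034  0.40888651] [-1.25068409e+01  4.00166132e+01  4.71520563e+01  7.67358805e-03
 -9.70960880e+01 -1.57154184e+02] 10.338030711764583
```

View pics/c7.png

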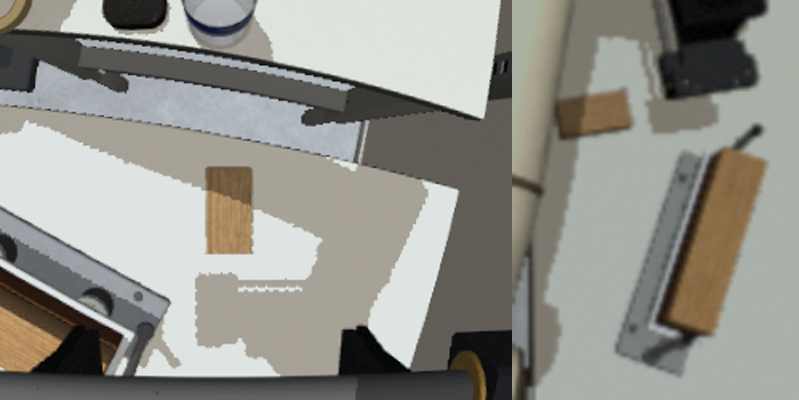

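```bash
python3 - <<'E'
from h import *
s=L("w6");P=np.array([atz("wrist",180+a/1.6,20+b/1.6,.022,s) for a,b in[(206,167),(252,167),(253,254),(206,254)]])
print("short",P.mean(0),[np.linalg.norm(P[i]-P[i-1]).round(4) for i in range(4)]);d=P[2]-P[1]+P[3]-P[0];print(np.degrees(np.arctan2(d[1],d[0])))
Q=np.array([atz("top",380+(a-512)/3.337,120+b/3.333,.166) for a,b in[(727,148),(767,160),(712,334),(662,322)]])
print("long",Q.mean(0),[np.linalg.norm(Q[i]-Q[i-1]).round(4) for i in range(4)]);d=Q[0]-Q[3]+Q[1]-Q[2];print(np.degrees(np.arctan2(d[1],d[0])))
print("rods",[atz("top",380+(a-512)/3.337,120+b/3.333,.19).round(4) for a,b in[(757,130),(648,356)]])
E
```

```text
short [ 0.73773017 -0.31540889  0.022     ] [np.float64(0.0857), np.float64(0.0441), np.float64(0.0858), np.float64(0.0465)]
-79.16236785124555
long [ 0.55324166 -0.42019148  0.166     ] [np.float64(0.2039), np.float64(0.0444), np.float64(0.1999), np.float64(0.0537)]
-20.165920462629327
rods [array([ 0.6682, -0.4592,  0.19  ]), array([ 0.4257, -0.3381,  0.19  ])]
```

```bash
python3 -m inch '[{"hand":0,"slide":[0.85,1,-2],"yaw":0.01},{"hand":0,"slide":[0.85,1,-7],"yaw":0.01},{"hand":0,"slide":[0.85,1,-12],"yaw":0.01},{"hand":0,"slide":[0.85,1,-17],"yaw":0.01},{"hand":0,"slide":[0.85,1,-22],"yaw":0.01},{"hand":0,"slide":[0.85,1,-26],"yaw":0.01},{"hand":0,"slide":[0.85,1,-29],"yaw":0.01},{"hand":0,"slide":[0.85,1,-31.5],"yaw":0.01},{"hand":0,"slide":[0.85,1,-33.2],"yaw":0.01},{"hand":0,"slide":[0.85,1,-33.2],"yaw":0.01}]'
python3 -m inch '[{"hand":0,"slide":[0,0,0],"yaw":0},{"hand":1,"slide":[0,0,0],"yaw":0},{"hand":1,"slide":[0,0,0],"yaw":0},{"hand":1,"slide":[0,0,0],"yaw":0},{"hand":1,"slide":[0,0,0],"yaw":0},{"hand":1,"slide":[0,0,0],"yaw":0},{"hand":1,"slide":[0,0,0],"yaw":0},{"hand":1,"slide":[0,0,0],"yaw":0}]'
```

```text
time_s: 29.78
tcp_pos: [0.7367, -0.3151, 0.0746]
ee_rot: [[-0.188, 0.982, -0.003], [0.982, 0.188, 0.001], [0.001, -0.003, -1.0]]
wrist_force: [-0.1, 0.0, 0.9]
gripper_width: 0.997
time_s: 30.78
tcp_pos: [0.7372, -0.3152, 0.0762]
ee_rot: [[-0.187, 0.982, -0.001], [0.982, 0.187, 0.0], [0.0, -0.001, -1.0]]
wrist_force: [-1.4, -0.2, 1.0]
gripper_width: 0.514
```

```bash
python3 -m inch '[{"hand":1,"slide":[0,0,0.5],"yaw":0},{"hand":1,"slide":[0,0,3],"yaw":0},{"hand":1,"slide":[0,0,7],"yaw":0},{"hand":1,"slide":[0,0,12],"yaw":0},{"hand":1,"slide":[0,0,17],"yaw":0},{"hand":1,"slide":[0,0,22],"yaw":0},{"hand":1,"slide":[0,0,26],"yaw":0},{"hand":1,"slide":[0,0,28],"yaw":0.15},{"hand":1,"slide":[-2,-1,28],"yaw":0.3},{"hand":1,"slide":[-5,-3,28],"yaw":0.45}]'
python3 -m inch '[{"hand":1,"slide":[-3,-2,0],"yaw":0.15},{"hand":1,"slide":[-6,-4,0],"yaw":0.3},{"hand":1,"slide":[-9,-6,0],"yaw":0.45},{"hand":1,"slide":[-12,-7.3,0],"yaw":0.6},{"hand":1,"slide":[-13,-7.4,-2],"yaw":0.6},{"hand":1,"slide":[-13,-7.4,-5],"yaw":0.6},{"hand":1,"slide":[-13,-7.4,-7],"yaw":0.6},{"hand":1,"slide":[-13,-7.4,-8],"yaw":0.6},{"hand":1,"slide":[-13,-7.4,-8],"yaw":0.6},{"hand":1,"slide":[-13,-7.4,-8],"yaw":0.6}]'
```

```text
time_s: 32.02
tcp_pos: [0.6878, -0.3443, 0.3557]
ee_rot: [[-0.602, 0.799, 0.0], [0.799, 0.602, 0.001], [0.0, 0.001, -1.0]]
wrist_force: [0.2, -0.9, -1.3]
gripper_width: 0.511
time_s: 33.28
tcp_pos: [0.558, -0.4194, 0.2775]
ee_rot: [[-0.945, 0.326, 0.002], [0.326, 0.945, -0.001], [-0.002, -0.001, -1.0]]
wrist_force: [0.3, -0.5, -2.0]
gripper_width: 0.512
```

```bash
python3 -m inch '[{"hand":1,"slide":[0,0,-1],"yaw":0},{"hand":1,"slide":[0,0,-2],"yaw":0},{"hand":1,"slide":[0,0,-2.6],"yaw":0},{"hand":1,"slide":[0,0,-2.9],"yaw":0},{"hand":1,"slide":[0,0,-2.9],"yaw":0},{"hand":1,"slide":[0,0,-2.9],"yaw":0}]' | egrep 'tcp|force'
for i in 1 2 3; do python3 -m inch '[{"hand":1,"slide":[0,0,-0.15],"yaw":0},{"hand":1,"slide":[0,0,-0.15],"yaw":0}]' | egrep 'tcp|force'; done
```

```text
tcp_pos: [0.5577, -0.4193, 0.2476]
wrist_force: [0.5, 0.4, -0.8]
tcp_pos: [0.5575, -0.4191, 0.2457]
wrist_force: [0.2, 0.7, -1.0]
tcp_pos: [0.5574, -0.4191, 0.244]
wrist_force: [-0.7, -0.5, -0.5]
tcp_pos: [0.5574, -0.4191, 0.2425]
wrist_force: [-0.1, -0.3, -1.4]
```

```bash
for i in 1 2 3; do python3 -m inch '[{"hand":1,"slide":[0,0,-0.12],"yaw":0},{"hand":1,"slide":[0,0,-0.12],"yaw":0}]' | egrep 'tcp|force'; done
```

```text
tcp_pos: [0.5576, -0.4192, 0.2419]
wrist_force: [-0.6, -0.2, 1.0]
tcp_pos: [0.5576, -0.4192, 0.2419]
wrist_force: [-1.5, 2.6, 6.0]
tcp_pos: [0.5576, -0.4192, 0.2419]
wrist_force: [-3.2, 3.5, 9.0]
```

Contact at 0.2419 (0.242 expected). Ease off, release, retreat, and check.

```bash
python3 -m inch '[{"hand":1,"slide":[0,0,0.1],"yaw":0},{"hand":1,"slide":[0,0,0.2],"yaw":0},{"hand":0,"slide":[0,0,0.2],"yaw":0},{"hand":0,"slide":[0,0,0.2],"yaw":0},{"hand":0,"slide":[0,0,0.2],"yaw":0},{"hand":0,"slide":[0,0,0.2],"yaw":0},{"hand":0,"slide":[0,0,0.2],"yaw":0},{"hand":0,"slide":[0,0,0.2],"yaw":0},{"hand":0,"slide":[0,0,1],"yaw":0},{"hand":0,"slide":[0,0,3],"yaw":0}]'
python3 -m inch '[{"hand":0,"slide":[0,0,4],"yaw":0},{"hand":0,"slide":[0,0,8],"yaw":0},{"hand":0,"slide":[0,0,12],"yaw":0},{"hand":0,"slide":[2,0,15],"yaw":0},{"hand":0,"slide":[6,0,17],"yaw":0},{"hand":0,"slide":[8,0,17],"yaw":0},{"hand":0,"slide":[8,0,17],"yaw":0},{"hand":0,"slide":[8,0,17],"yaw":0}]'
python3 - <<'E'
from h import *
s=sense();pickle.dump(s,open("w7.pkl","wb"));im=capture("wrist");cv2.imwrite("pics/w7.png",im)
sc=capture("scene");cv2.imwrite("pics/scene7.png",sc);top=capture("top");cv2.imwrite("pics/top7.png",top)
cv2.imwrite("pics/c8.png",np.hstack([cv2.resize(im[40:280,200:440],(500,500),interpolation=cv2.INTER_CUBIC),np.vstack([cv2.resize(sc[85:185,190:310],(300,250)),cv2.resize(top[140:240,390:510],(300,250))])]))
print(s["tcp_pos"])
E
```

```text
time_s: 36.78
tcp_pos: [0.5572, -0.419, 0.2688]
ee_rot: [[-0.945, 0.326, -0.002], [0.326, 0.945, 0.001], [0.002, 0.0, -1.0]]
wrist_force: [0.0, -0.0, 0.6]
gripper_width: 0.995
time_s: 37.78
tcp_pos: [0.6369, -0.4192, 0.4393]
ee_rot: [[-0.945, 0.326, -0.001], [0.326, 0.945, -0.0], [0.001, -0.0, -1.0]]
wrist_force: [-0.0, 0.4, 0.3]
gripper_width: 0.996
[ 0.6368689  -0.4192493   0.43932521]
```

View pics/c8.png

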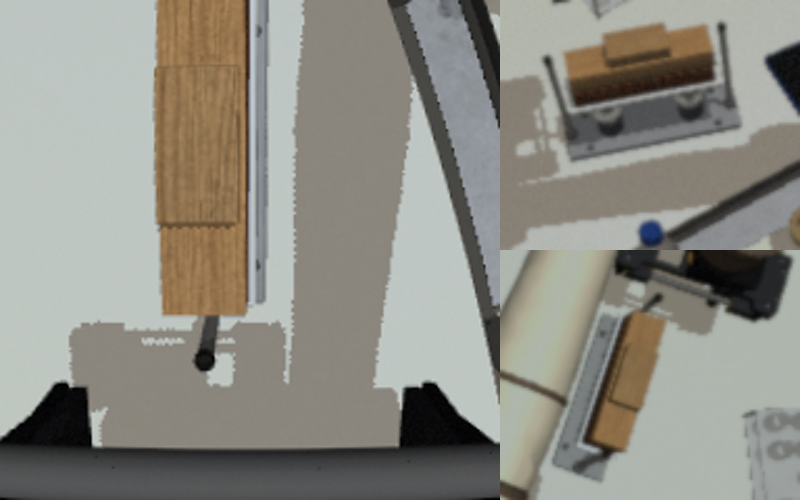

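```bash
python3 - <<'E'
from h import *
s=L("w7");f=lambda a,b,z:atz("wrist",200+a/2.0833,40+b/2.0833,z,s)[:2]
S=np.array([f(*p,.188) for p in[(155,66),(238,66),(238,223),(157,223)]]);c=S.mean(0)
e=[f(162,314,.166),f(246,314,.166)];m=(e[0]+e[1])/2
d=S[2]-S[1]+S[3]-S[0];d/=np.linalg.norm(d)
a=f(155,66,.166);r=f(205,360,.19)
y=np.array([np.cos(np.radians(-19)),np.sin(np.radians(-19))]);x=np.array([y[1],-y[0]])
print("short c",c,"dir",np.degrees(np.arctan2(d[1],d[0])),"long far end",m,"->long centre",m-.1*y,"rod b",r)
print("short-long (x,y)",(c-(m-.1*y))@x,(c-(m-.1*y))@y,"rod-endgap",(r-m)@y,(r-m)@x)
E
```

```text
short c [ 0.55885137 -0.41916052] dir -19.072781849190473 long far end [ 0.65212439 -0.44995297] ->long centre [ 0.55757254 -0.41739615] rod b [ 0.67181256 -0.45491454]
short-long (x,y) 0.0012519015308530073 0.0017835812854758762 rod-endgap 0.020230857294523327 -0.0017185821223963031
```

```bash
python3 -c "
from station import finish_job
print(finish_job())"
```

```text
the job is handed in; nothing more can be done
None
```

Both boards are stacked on the stand, and I handed the job in at about 38 s of the 72 s allowed.

**What I did**
1. I lifted the short board off, gripped off-centre to stay clear of the fixture. I laid it on the right-hand bench, lowering it until it touched.
2. I lowered the long board, still held, onto the pile. It touched with the pile top at about 136 mm, and the change in wrist force stayed near 14 N. I then let it go.
3. I lowered the short board along the middle of the long one. It touched at a tool height of 241.9 mm (242 mm expected), with a force change of about 10 N, and I let it go.

**Last checks, from the wrist camera with the arm clear**

| Check | Measured | Allowed |
|---|---|---|
| Short board off the long board's centre, across | 1.3 mm | 14 mm |
| Short board off the long board's centre, along | 1.8 mm | 20 mm |
| Short board off the stand's direction (-19.0° from the rods) | about 0.1° | 10° (against the long board) |
| Gap, long board's end to rod axis | 20.2 mm (19 mm nominal) | – |
| Sideways offset of the long board's end from the rod line | 1.7 mm | 12 mm (board centre) |

**Disagreements**
- The overhead camera put the long board about 4 mm along from where I commanded it, which is within its pixel accuracy.
- One overhead reading of the robot-side rod was far off, most likely a misread pixel, so I relied on the earlier measurements from several cameras.
- Early height estimates were unreliable by about 15 mm or more, so I set the board heights by touch.

I did not measure the bystanders' positions again at the end. I saw and felt no contact with any of them.

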